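Draw the stopcock-cover bolt under the plate rack with the hooked rod

ROBOT

A 6-joint arm with a two-finger parallel gripper is mounted at the origin on the work surface. World frame = base frame: x ahead of the robot, y to its left, z up, the work surface at z = 0. Lengths are in m, angles in degrees, forces in N, time in s.
With the tool pointing down it reaches from about 0.375 to 0.9 m from the base axis. Payload 3.1 kg.
Tool frame: the origin (TCP) lies on the centre line of the jaws, within the pads' length; the fingertips stand 25 mm ahead of it and the grasp point (between the pads) lies 6 mm ahead of it; z points along the fingers, y is the line along which they close (so a half turn about z gives the same grasp; the last joint's range is limited). The gripper opens to 87 mm and grips with 3 to 60 N. Pads are 19 mm wide; open, the fingers measure 117 mm over their backs; the gripper's body (75 mm by 190 mm) begins 51 mm behind the grasp point.
Start: joints at [58.47, 30.224, 82.088, -0, 67.689, -10.227], TCP at [0.227, 0.582, 0.208] pointing down, gripper open.
Joint ranges: [-176.69, 176.69], [-43.24, 126.21], [12.49, 139.97], [-82, 262], [0, 151.66], [-163.58, 163.58]. Speed limits (degrees/s): [159.86, 159.86, 180, 180, 180, 180].

INTERFACE

Orientations are given as a 3x3 rotation matrix whose columns are the frame's x, y, z axes.
In Python, from rig import bot, cams, models gives the robot as it stands. The module is installed in compiled form; this text tells all that it offers.
- The arm moves only by the shell command python3 -m handwheel 'ROWS' [OPENING]. ROWS is JSON, a list of rows, each a list of 6 numbers: the shift along the world's x, y, z each as a share of 1 m, from -1 to 1, then the turn, a rotation vector about the world's x, y, z each as a share of 2 rad, from -1 to 1. In form: [[dx, dy, dz, wx, wy, wz], ...]. A call has exactly 8 rows; each row is the pose to reach, as a shift and turn from the pose commanded when the call began; what a row does not reach only later rows make up. A row lasts 1/12 s, in which the tool goes at most 41.7 mm and 7.16 degrees, less where a joint would pass 70% of its speed; a pose out of reach is approached as far as the arm can. A call with a number of a shift or a turn outside -1 to 1 is refused whole. A call with a gripper value outside its range is refused whole. OPENING is the opening, from -1 (shut) to 1 (fully open), so that 0 is half open, set as the call begins (- or left out, the last holds). The fingers move at their own pace and stop on an object; the grip force is fixed at half the most. Time passes only in rows, so rows that repeat a pose let the fingers close, or fill a call up. It gives the time, the measured TCP pose, the force, the opening and the grip force at its end, in the units of the state.
- bot.read_state(): the state, without advancing time (a new reading comes with each control period).
- cams.capture(name): name is "scene" or "top"; returns (picture, depth): 480x640x3 uint8, blue, green, red; 480x640 float32, m along the optical axis (not along the pixel's ray), 0 where there is no reading.
- cams.calibration(name): a dict with "mtx" (3x3 intrinsics, pixels), "dist_coeffs" ([k1, k2, p1, p2, k3] as OpenCV has them; the pictures are not rectified), "R" (3x3) and "t" (3): a world point X has camera coordinates R X + t. Camera axes: x right, y down, z forward; pixel columns grow to the right and rows downward; lengths in m; the calibration is good to about 2 mm. A picture is of the moment at which its call begins. calibration takes no time and is no camera call.
- bot.hand_in(): hands the job in; it is judged then, once.
Trained networks look in the newest picture that a camera, given by its name, has taken for a name from the list of things; names that differ only in an ending like _2 or _b are one class to them, and where a whole thing is asked for, a point or a joint stands for the part that bears it (a point fixed in the world has none). Each returns a list of dicts, best first, with "conf" (0 to 1); they miss things now and then, are a little off and sometimes report something else, mostly with a low value. They report only what shows in the picture. A call takes as long as a camera call.
- models.spot_in(query, camera): "position" ([column, row] in pixels, amid what is visible of it).
- models.tip_of(query, camera): "position" ([column, row] in pixels: a listed point, or the origin of a listed thing).
The state is a dict: "time_s": time; "joint_positions": joint angles; "qvel": joint speeds; "tau": joint torques, N m; "position": TCP position; "tcp_rot": TCP orientation; "force": force on the tool from outside, world axes, zero at the start; "moment": the same for the moment, N m; "opening": opening from 0.0 (shut) to 1.0 (fully open); "grasp_force": force on a finger pad.
Only numpy, scipy, OpenCV 4.12 (cv2) and the standard library are available. Lean on these libraries where they do the work, as an engineer would, in place of code of your own. Each camera call takes 0.05 s, during which the arm holds its last target. There are 200 camera calls.

TASK

The plumber needs the cover off the boxed-in stopcock, and its bolt is out of the hand's reach under the plate rack: take the hooked rod by its handle, hook it round the bolt's knob and draw the bolt fully back until you feel it come up firm against its stop, without forcing the bolt or knocking the box or the rack. Keep the gripper itself off the box and the rack, leave the other things where they are, and lay the rod flat back down on the draining board.

Things in the scene. Friction and masses are not known exactly. Their poses are not given: they have to be found in the camera images.
- rod: Hooked rod, loose, about 120 g, lying on the draining board: black handle 100 mm long (x), 22 wide (y), 24 high (z), then along the handle's axis a straight 6 mm steel shank ending at x = 198 mm in a level J hook turned to its -y side. Origin: centre of the handle's underside; x points to the hook, z up. It balances some 25 mm ahead of the handle's centre.
- rod_grip (a point): Centre of the rod's handle, 12 mm above its underside; the shank's axis passes through it. Axes as the rod's.
- rod_hook (a point): Middle of the inner face (the one that pulls) of the hook's cross leg: 192 mm ahead of the handle's centre, 15 mm to its -y side, at the shank's level. The cross leg is 6 mm thick and its outer edge is at y = -33 mm; from there a return leg runs 15 mm back towards the handle, to x = 177 mm. The hook is 24 mm wide inside.
- stopbox: Boxed-in stopcock, fixed: off-white box 240 x 240 mm, cover top 85 mm above the worktop, below a wire plate rack on four 8 mm legs (at x = -100 and 120 mm, 270 mm apart across; wires 245 mm up, 24 mm apart, too close for a hand). Origin: its centre at worktop level; -x is its front, open to the robot. The bolt lies along x at y = 0; its staples reach 104 mm up.
- bolt_tail (a point): Front end of the bolt's 11 mm steel bar, on its axis 93 mm above the worktop, 26 mm in front (-x) of the knob. The bolt slides only along the box's x and is drawn by moving the knob to the front (-x). Stiff: about 6 N to slide, stays where left. Pulled at 10 N or more against its rigid stop it is firm; over 20 N strains it.
- bolt_knob (a point): Point on the neck of the bolt's knob, 116 mm above the worktop: the best height for the hook. Neck: upright steel pin 11 mm thick, bare from 104 to 131 mm up, then a brass ball 19 mm across. Starts at about x = -18 to -50 mm in the box's frame. The stop differs from start to start and must be felt: it halts the knob somewhere from x = -68 to -92 mm.
- board: Draining board, fixed: grey composite, 270 mm (x) by 1070 mm (y), its ridge tops 12 mm above the worktop. Origin: centre of its underside, on the worktop.
- basket: Black slatted draining basket, 240 x 260 mm, 105 mm high, on the worktop behind on the left. Origin: centre of its underside.
- pot: Steel cooking pot with two side handles, 176 mm across (226 mm over the handles), 97 mm high, on the board's right end. Origin: centre of its underside.
- bowl: Glass mixing bowl, 210 mm across, 95 mm high, standing in the draining basket. Origin: centre of its underside.
- spatula: Orange silicone spatula, 280 mm long, lying along the back edge of the board, in front of the box. Origin: on its underside.
- mug: Blue mug, 80 mm across, 95 mm high, on the worktop behind on the left. Origin: centre of its underside.
- soap: Green soap bottle, 64 mm across, 200 mm high, on the worktop between the box and the sink. Origin: centre of its underside.

How it is judged (in metres and radians):
On the way, in this order (a step that is already met when the one before it is completed fails the run):
1. the rod is taken up in the gripper (height (world z) of rod_grip above 0.07 m and contact force between the fingers and rod above 1 N), for 0.2 s.
2. the hook draws the bolt fully back and firm against its stop (x of bolt_knob in the frame of stopbox below -0.066 m and contact force between rod and stopbox above 10 N), for 0.15 s.
At the end, for the whole second after the job is handed in: The bolt is left drawn right back, its knob at least 66 mm in front of the box's centre, and the rod lies at rest flat on the draining board, its handle over the board, released and clear of the box (x of bolt_knob in the frame of stopbox below -0.066 m and height (world z) of rod_grip below 0.034 m and angle between rod's own x axis and vertical between 1.45 and 1.69 rad and world x of rod_grip between 0.25 and 0.51 m and world y of rod_grip between -0.32 and 0.74 m and linear speed of rod below 0.02 m/s and contact force between rod and stopbox below 0.1 N); the robot touches nothing.
It fails at once if the rod pushed or pulled on the bolt, the box or the rack with more than 20 N (contact force between rod and stopbox above 20 N).
It fails at once if the gripper or arm touched the box, the bolt or the rack (contact force between any of the fingers, the arm and stopbox above 1 N).
It fails at once if the rod was dropped or thrown (linear speed of rod above 0.55 m/s and contact force between the fingers and rod below 0.05 N).
It fails at once if the basket, pot, bowl, spatula, mug or soap was moved by more than 20 mm (distance of any of basket, pot, bowl, spatula, mug, soap from where it was at the start of the episode above 0.02 m).
It also fails if it takes over 72 s, if anything falls off the work surface, if the arm or the gripper's body presses on something with over 40 N, if the wrist force passes 120 N, or if a joint passes its speed limit or range.

## Working session

There is one attempt and no reset: what is moved stays moved. The work goes in short steps, Python scripts to look and compute and a shell command to move; the robot and the scene stay as the last step left them, time stands still between calls to the robot, and variables do not carry over. Pictures are saved under pics/ and viewed, at most 10 in all, crops included, and the job is handed in when it is done.

```bash
mkdir -p pics
cat > h.py <<'E'
from rig import bot,cams,models
import numpy as np,cv2
def ray(name,px):
    c=cams.calibration(name);K=np.array(c["mtx"]);d=np.array(c["dist_coeffs"]);R=np.array(c["R"]);t=np.array(c["t"])
    u=cv2.undistortPoints(np.array([[px]],float),K,d)[0,0]
    return -R.T@t, R.T@np.array([u[0],u[1],1.])
def atz(name,px,z):
    o,v=ray(name,px);return o+v*(z-o[2])/v[2]
def dep(name,px,D):
    o,v=ray(name,px);c,r=int(round(px[0])),int(round(px[1]))
    w=D[r-1:r+2,c-1:c+2];w=w[w>0]
    return o+v*np.median(w) if len(w) else None
def proj(name,X):
    c=cams.calibration(name);K=np.array(c["mtx"]);d=np.array(c["dist_coeffs"]);R=np.array(c["R"]);t=np.array(c["t"])
    return cv2.projectPoints(np.array(X,float).reshape(-1,1,3),cv2.Rodrigues(R)[0],t,K,d)[0][:,0]
E
python3 - <<'E'
from h import *
np.set_printoptions(precision=3,suppress=True)
Z=dict(rod=0.012,rod_grip=.024,rod_hook=.024,bolt_tail=.093,bolt_knob=.116,stopbox=0,spatula=.012)
for n in("scene","top"):
    p,D=cams.capture(n);cv2.imwrite(f"pics/{n}0.png",p);print(n,ray(n,(320,240)))
    for q,z in Z.items():
        for m in models.tip_of(q,n)[:2]:
            x=m["position"];print(q,round(m["conf"],2),np.round(x,1),atz(n,x,z),dep(n,x,D))
E
```

```text
scene (array([0.89 , 0.712, 1.335]), array([-0.255, -0.439, -0.861]))
rod 0.64 [400.7 287. ] [0.391 0.27  0.012] [0.4   0.278 0.036]
rod 0.43 [350.2 390.7] [0.651 0.432 0.012] [0.651 0.432 0.012]
rod_grip 0.81 [393.5 282.7] [0.404 0.254 0.024] [0.409 0.258 0.037]
rod_hook 0.73 [459.6 330.8] [0.339 0.45  0.024] [0.34  0.45  0.025]
bolt_tail 0.45 [254.  234.1] [ 0.659 -0.025  0.093] [ 0.661 -0.02   0.102]
bolt_tail 0.42 [284.6 332.3] [0.723 0.252 0.093] [0.711 0.219 0.005]
bolt_knob 0.58 [245.4 237. ] [ 0.686 -0.015  0.116] [0.708 0.064 0.249]
bolt_knob 0.39 [351.  391.8] [0.669 0.457 0.116] [0.651 0.435 0.011]
stopbox 0.77 [240.5 264. ] [ 0.717 -0.015  0.   ] [0.749 0.12  0.249]
stopbox 0.44 [244.4 234.5] [ 0.665 -0.093  0.   ] [ 0.679 -0.042  0.085]
spatula 0.84 [294.6 185.5] [ 0.466 -0.158  0.012] [ 0.469 -0.152  0.021]
spatula 0.28 [257.2 234.2] [ 0.636 -0.068  0.012] [ 0.651 -0.023  0.088]
top (array([0.368, 0.076, 1.02 ]), array([ 0.184, -0.006, -0.983]))
rod 0.56 [235.5 308.4] [0.398 0.265 0.012] [0.398 0.26  0.037]
rod_grip 0.63 [237.4 304.1] [0.408 0.259 0.024] [0.407 0.256 0.039]
rod_hook 0.84 [152.4 333.3] [0.343 0.449 0.024] [0.343 0.448 0.026]
bolt_tail 0.55 [356.8 189. ] [ 0.657 -0.012  0.093] [ 0.658 -0.012  0.088]
bolt_knob 0.82 [361.4 176.3] [ 0.678 -0.02   0.116] [ 0.67  -0.017  0.141]
stopbox 0.93 [353.9 174.9] [ 0.722 -0.014  0.   ] [ 0.692 -0.006  0.087]
stopbox 0.36 [256.9 181.5] [0.706 0.224 0.   ] [0.675 0.21  0.094]
spatula 0.77 [418.8 275.2] [ 0.473 -0.16   0.012] [ 0.471 -0.155  0.032]
spatula 0.71 [154.6 333.2] [0.343 0.449 0.012] [0.343 0.449 0.011]
```

View pics/top0.png

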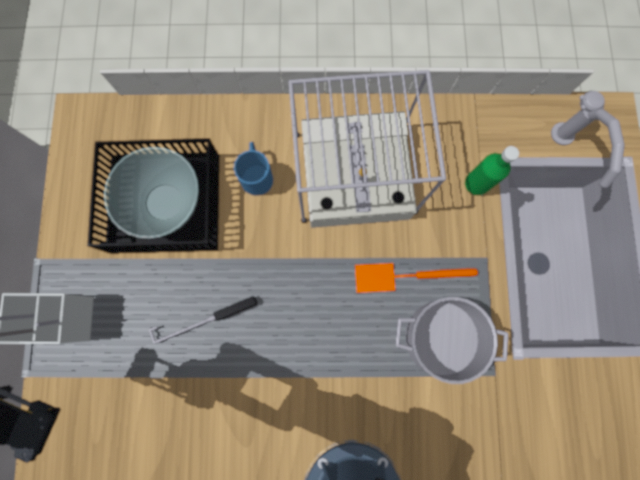

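View pics/scene0.png

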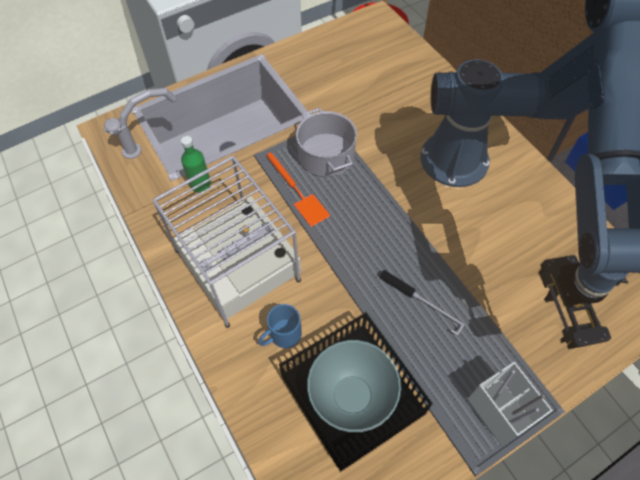

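The top view shows the rod handle at about (237,308) with its hook at (155,335). The knob is under the rack near (361,176), and the spatula at (375,277) lies in front of the box. Next I'll use depth to get the rod and box poses more precisely.

```bash
cat >> h.py <<'E'
def cloud(n,D):
    r,c=np.nonzero(D>0);cal=cams.calibration(n);K=np.array(cal["mtx"]);R=np.array(cal["R"]);t=np.array(cal["t"])
    u=cv2.undistortPoints(np.stack([c,r],1).astype(float)[:,None],K,np.array(cal["dist_coeffs"]))[:,0]
    C=np.c_[u,np.ones(len(u))]*D[r,c][:,None]
    return (C-t)@R,r,c
E
python3 - <<'E'
from h import *
np.set_printoptions(precision=4,suppress=True)
for n in("scene","top"):
    p,D=cams.capture(n);P,r,c=cloud(n,D);col=p[r,c].astype(int)
    x,y,z=P.T
    k=(x>.3)&(x<.5)&(y>.15)&(y<.34)&(col.max(1)<60)&(z>.026)&(z<.05)
    print(n,"handle",k.sum(),cv2.minAreaRect(P[k][:,:2].astype(np.float32)*1000),P[k].mean(0))
    k=(x>.25)&(x<.45)&(y>.30)&(y<.5)&(z>.019)&(z<.04)
    q=P[k];print("shank+hook",k.sum(),q.mean(0),q[:,:2].min(0),q[:,:2].max(0))
    k=(x>.55)&(x<.9)&(y>-.2)&(y<.2)&(z>.078)&(z<.092)&(col.min(1)>120)
    q=P[k];print("box",k.sum(),cv2.minAreaRect(q[:,:2].astype(np.float32)*1000),np.median(q[:,2]))
    k=(x>.5)&(x<.9)&(y>-.25)&(y<.25)&(z>.235)&(z<.26)
    q=P[k];print("rack",k.sum(),cv2.minAreaRect(q[:,:2].astype(np.float32)*1000))
    k=(x>.55)&(x<.9)&(y>-.06)&(y<.04)&(z>.12)&(z<.16)
    q=P[k];print("ball",k.sum(),q.mean(0) if k.sum() else 0, q.min(0),q.max(0))
p=cv2.imread("pics/top0.png")
a=cv2.resize(p[100:230,280:450],None,fx=4.6,fy=4.6,interpolation=cv2.INTER_CUBIC);cv2.imwrite("pics/c1.png",a)
p=cv2.imread("pics/scene0.png")
a=cv2.resize(p[180:310,170:340],None,fx=4.6,fy=4.6,interpolation=cv2.INTER_CUBIC);cv2.imwrite("pics/c2.png",a)
E
```

```text
scene handle 305 ((400.0228271484375, 261.4173889160156), (23.28126335144043, 96.59925842285156), 22.542150497436523) [0.4016 0.262  0.0356]
shank+hook 288 [0.355  0.3804 0.0264] [0.2507 0.3004] [0.4497 0.4989]
box 5177 ((715.0237426757812, 24.504440307617188), (241.45416259765625, 321.8772277832031), 4.080373764038086) 0.08590673685296027
rack 2908 ((728.2529296875, -17.948074340820312), (229.5679168701172, 283.8117980957031), 4.6858415603637695)
ball 42 [ 0.6806 -0.0181  0.1409] [ 0.672  -0.0312  0.1216] [ 0.6895 -0.0109  0.1505]
top handle 310 ((397.978759765625, 260.1787109375), (17.44266128540039, 93.99406433105469), 23.77416229248047) [0.3988 0.2573 0.0369]
shank+hook 284 [0.354  0.381  0.0289] [0.2578 0.301 ] [0.392  0.4569]
box 7862 ((718.6099243164062, -16.590652465820312), (241.5200958251953, 241.4308319091797), 4.729925155639648) 0.0857572132449353
rack 4381 ((728.7899169921875, -15.852035522460938), (230.9805908203125, 279.60552978515625), 4.62325382232666)
ball 53 [ 0.677  -0.0176  0.1442] [ 0.6697 -0.0274  0.12  ] [ 0.6869 -0.0101  0.1521]
```

View pics/c1.png

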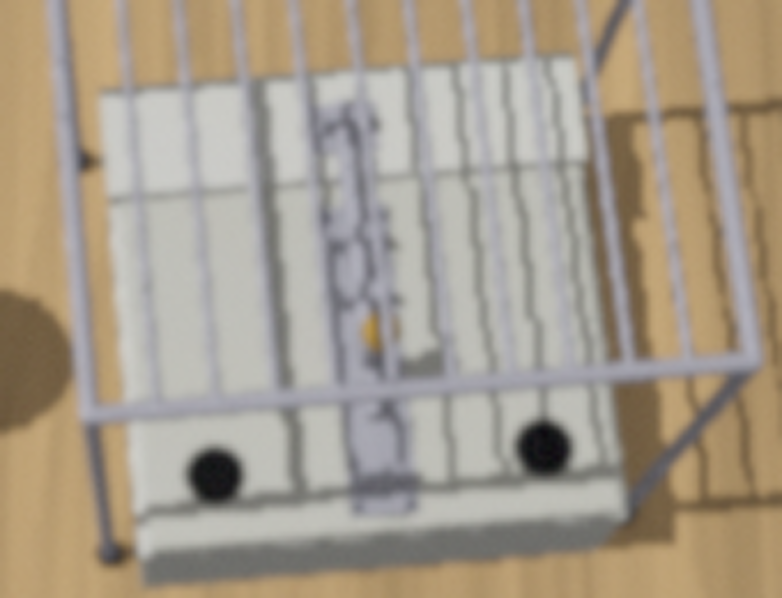

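View pics/c2.png

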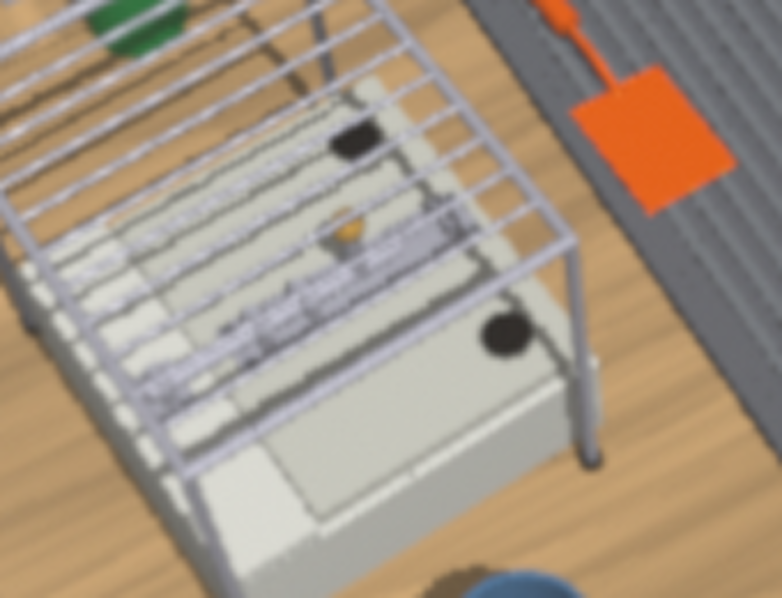

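The zoomed crops confirm the box yaw of about +4.65° and the brass knob near (362,172) in the full top image. That puts the knob at about (0.679, -0.0195), on the bolt line at box x of about -0.040. The rod grip is at about (0.400, 0.262) with yaw of about 113°.

Run:
```python
from h import *
np.set_printoptions(precision=4,suppress=True)
s=bot.read_state();R=np.array(s["tcp_rot"]);print(s["time_s"],s["position"],R,s["force"],s["opening"])
print(np.degrees(np.arctan2(R[1],R[0])))
```

```text
0.9 [0.227  0.5823 0.208 ] [[-0.9317  0.3633  0.    ]
 [ 0.3633  0.9317  0.0001]
 [ 0.      0.0001 -1.    ]] [ 0.0367 -0.9796 -0.4039] 0.9996507685852437
[158.6965  68.6965  80.5677]
```

```bash
python3 -m handwheel '[[0.173,-0.32,-0.04,0,0,-0.399],[0.173,-0.32,-0.04,0,0,-0.399],[0.173,-0.32,-0.04,0,0,-0.399],[0.173,-0.32,-0.04,0,0,-0.399],[0.173,-0.32,-0.04,0,0,-0.399],[0.173,-0.32,-0.04,0,0,-0.399],[0.173,-0.32,-0.04,0,0,-0.399],[0.173,-0.32,-0.04,0,0,-0.399]]' 1; python3 -c "
from h import *
s=bot.read_state();R=np.array(s['tcp_rot']);print(s['position'],np.degrees(np.arctan2(R[1],R[0])))"
```

```text
time_s: 1.57
position: [0.3854, 0.2892, 0.1717]
tcp_rot: [[-0.389, 0.921, 0.001], [0.921, 0.389, 0.0], [0.0, 0.001, -1.0]]
force: [0.6, 0.5, 0.3]
opening: 1.001
grasp_force: 0.0
[0.38538009 0.28920584 0.17165847] [112.89379565  22.89379273  25.87232521]
```

```bash
python3 -m handwheel '[[0.0155,-0.029,0,0,0,0],[0.0155,-0.029,-0.03,0,0,0],[0.0155,-0.029,-0.06,0,0,0],[0.0155,-0.029,-0.09,0,0,0],[0.0155,-0.029,-0.11,0,0,0],[0.0155,-0.029,-0.12,0,0,0],[0.0155,-0.029,-0.128,0,0,0],[0.0155,-0.029,-0.130,0,0,0]]' 1
python3 - <<'E'
from h import *
p,D=cams.capture("top");cv2.imwrite("pics/g1.png",cv2.resize(p[230:360,120:320],None,fx=4,fy=4,interpolation=cv2.INTER_CUBIC))
E
```

```text
time_s: 2.23
position: [0.3998, 0.2617, 0.0405]
tcp_rot: [[-0.39, 0.921, -0.002], [0.921, 0.39, -0.001], [0.0, -0.002, -1.0]]
force: [0.6, 0.1, 0.5]
opening: 0.997
grasp_force: 0.0
```

View pics/g1.png

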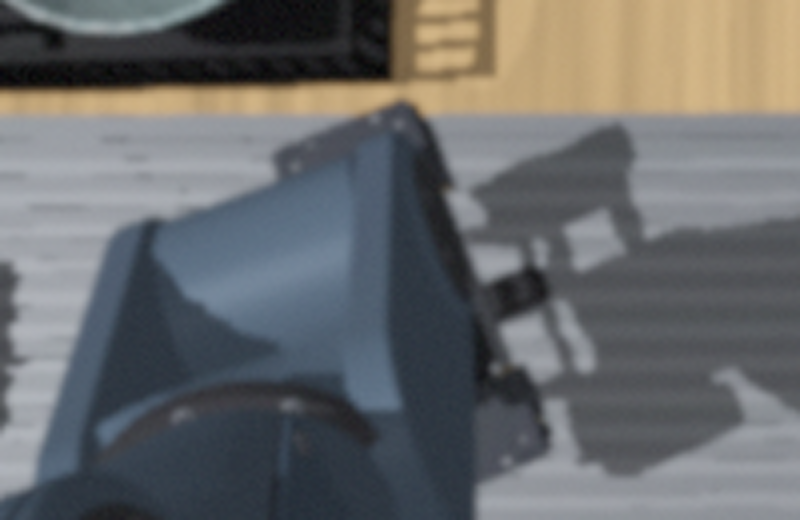

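The handle end at (520,295) in the crop sits between the open fingers, so I'll close on it.

```bash
for i in 1; do python3 -m handwheel '[[0,0,0,0,0,0],[0,0,0,0,0,0],[0,0,0,0,0,0],[0,0,0,0,0,0],[0,0,0,0,0,0],[0,0,0,0,0,0],[0,0,0,0,0,0],[0,0,0,0,0,0]]' -1; done
```

```text
time_s: 2.95
position: [0.4001, 0.2619, 0.0416]
tcp_rot: [[-0.39, 0.921, 0.0], [0.921, 0.39, 0.0], [-0.0, 0.0, -1.0]]
force: [0.0, -0.8, -0.2]
opening: 0.474
grasp_force: 0.0
```

```bash
python3 -m handwheel '[[0,0,0,0,0,0],[0,0,0,0,0,0],[0,0,0,0,0,0],[0,0,0,0,0,0],[0,0,0,0,0,0],[0,0,0,0,0,0],[0,0,0,0,0,0],[0,0,0,0,0,0]]' -1
```

```text
time_s: 3.62
position: [0.4001, 0.2618, 0.0415]
tcp_rot: [[-0.39, 0.921, -0.0], [0.921, 0.39, 0.0], [0.0, -0.0, -1.0]]
force: [0.6, 1.0, -0.7]
opening: 0.008
grasp_force: 0.0
```

The gripper shut on nothing, so I'll look again.

Run:
```python
from h import *
np.set_printoptions(precision=4,suppress=True)
for n in("scene","top"):
    p,D=cams.capture(n);cv2.imwrite(f"pics/{n}2.png",p)
    for q in("rod_grip","rod_hook"):
        for m in models.tip_of(q,n)[:2]:
            print(n,q,round(m["conf"],2),np.round(m["position"],1),atz(n,m["position"],.024))
print(proj("top",[[.4,.262,.0365]]),proj("scene",[[.4,.262,.0365],[.4,.262,.0165]]))
p=cv2.imread("pics/scene2.png");a=p[200:380,330:530];b=cv2.imread("pics/top2.png")[230:390,120:320]
a=cv2.resize(a,(600,540));cv2.imwrite("pics/g2.png",a)
```

```text
scene rod_grip 0.92 [398.7 282.4] [0.3923 0.2602 0.024 ]
scene rod_hook 0.79 [458.5 328.2] [0.3374 0.4432 0.024 ]
top rod_grip 0.53 [236.3 306.5] [0.4023 0.2611 0.024 ]
top rod_grip 0.31 [360.2 175.9] [ 0.711 -0.027  0.024]
[[234.8225 307.3338]] [[397.223  282.199 ]
 [396.374  285.5913]]
```

View pics/g2.png

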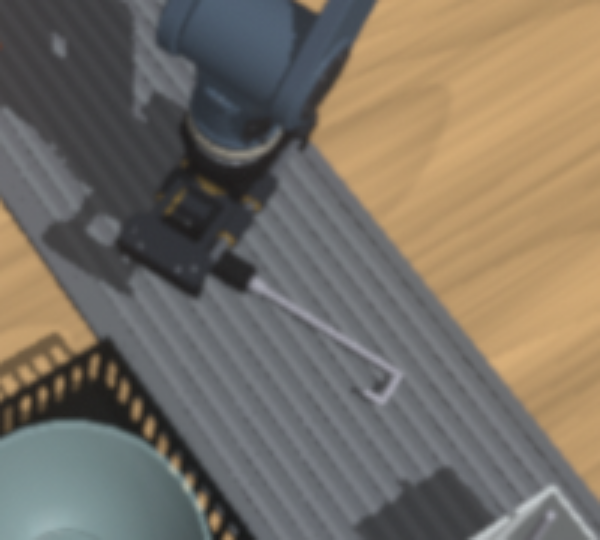

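```bash
python3 -m handwheel '[[0,0,0.01,0,0,0],[0,0,0.02,0,0,0],[0,0,0.03,0,0,0],[0,0,0.04,0,0,0],[0,0,0.05,0,0,0],[0,0,0.06,0,0,0],[0,0,0.07,0,0,0],[0,0,0.08,0,0,0]]' -
python3 - <<'E'
from h import *
np.set_printoptions(precision=4,suppress=True)
I=[]
for n in("scene","top"):
    p,D=cams.capture(n);cv2.imwrite(f"pics/{n}3.png",p);I.append(p)
    for q in("rod_grip","rod_hook"):
        for m in models.tip_of(q,n)[:2]:
            print(n,q,round(m["conf"],2),np.round(m["position"],1),atz(n,m["position"],.024),dep(n,m["position"],D))
a=cv2.resize(I[0][200:380,330:530],(440,396),interpolation=cv2.INTER_CUBIC);b=cv2.resize(I[1][230:390,100:260],(360,396),interpolation=cv2.INTER_CUBIC)
cv2.imwrite("pics/g3.png",np.hstack([a,b]))
E
```

```text
time_s: 4.58
position: [0.3999, 0.2617, 0.122]
tcp_rot: [[-0.39, 0.921, -0.0], [0.921, 0.39, -0.0], [0.0, -0.0, -1.0]]
force: [0.0, 0.1, 0.4]
opening: 0.007
grasp_force: 0.0
scene rod_grip 0.63 [395.7 285.9] [0.4048 0.2644 0.024 ] [0.408  0.2673 0.0327]
scene rod_hook 0.82 [459.3 329.9] [0.3385 0.4478 0.024 ] [0.3402 0.4487 0.0282]
top rod_grip 0.76 [237.1 307.4] [0.4002 0.2592 0.024 ] [0.3936 0.2209 0.232 ]
top rod_hook 0.58 [155.7 333.6] [0.3421 0.4416 0.024 ] [0.3531 0.2882 0.4419]
```

View pics/g3.png

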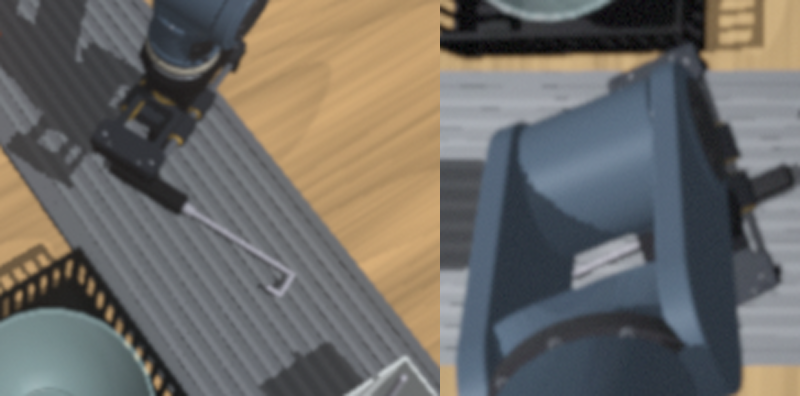

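Run:
```python
from h import *
np.set_printoptions(precision=0,suppress=True)
a=np.radians(113);ex=np.array([np.cos(a),np.sin(a)]);ey=np.array([-ex[1],ex[0]])
for n in("scene","top"):
    p,D=cams.capture(n);P,r,c=cloud(n,D)
    L=P[:,:2]-[.4,.262];u=L@ex;v=L@ey
    print(n,"tool u(rod axis), v(closing), mm")
    for z0 in np.arange(.02,.2,.01):
        k=(abs(u)<.15)&(abs(v)<.15)&(P[:,2]>z0)&(P[:,2]<z0+.01)
        if k.sum()>2: print(f"{z0:.2f}",k.sum(),"u",np.percentile(u[k],[0,5,50,95,100])*1e3,"v",np.percentile(v[k],[0,5,50,95,100])*1e3)
```

```text
scene tool u(rod axis), v(closing), mm
0.02 183 u [-116.  -41.   53.  138.  149.] v [-150. -132.   -3.   63.  145.]
0.03 189 u [-48. -37.  23. 101. 148.] v [-149.  -10.   -4.    9.   14.]
0.04 19 u [-33.  -8.  23.  43.  47.] v [-149. -147.   -3.    5.    6.]
0.05 4 u [-7. -7. -3. -2. -2.] v [-150. -150. -149. -145. -145.]
0.06 5 u [-8. -7. -3. -1. -0.] v [-150. -150. -148. -147. -147.]
0.07 5 u [-9. -8. -4. -2. -2.] v [-150. -150. -149. -147. -147.]
0.08 3 u [-5. -5. -4. -2. -2.] v [-150. -150. -148. -147. -147.]
0.10 13 u [-10.  -8.  -3.   4.   5.] v [-150. -149. -148. -144. -144.]
0.14 10 u [-9. -8.  4. 11. 11.] v [-10. -10.  -9.  -3.  -1.]
0.15 10 u [-10. -10.  -6.  -1.   1.] v [-10.  -9.  -8.  -7.  -6.]
0.16 6 u [-8. -7. -1.  9. 12.] v [-12. -11. -10.  -9.  -9.]
top tool u(rod axis), v(closing), mm
0.02 51 u [-48. -48. 128. 147. 150.] v [-148.  -76.   -0.   11.   11.]
0.03 178 u [-48. -46. -28.  -7. 146.] v [-149.  -10.    0.   10.   11.]
0.04 10 u [-26. -26.  -7.  -1.  -0.] v [-149. -148. -144.    4.    4.]
0.05 4 u [-6. -6. -5. -3. -3.] v [-148. -148. -145. -144. -144.]
0.06 7 u [-7. -6. -2. 12. 12.] v [-149. -149. -147. -144. -144.]
0.07 3 u [-4. -4. -0. 10. 11.] v [-149. -148. -145. -143. -143.]
0.08 10 u [-9. -9. -7.  6. 11.] v [-150. -149. -146. -143. -143.]
0.09 10 u [-8. -8. -1. 12. 12.] v [-150. -150. -146. -143. -143.]
0.10 25 u [-10.  -8.  -2.   9.  10.] v [-150. -150. -147. -144. -143.]
```

Run:
```python
from h import *
np.set_printoptions(precision=0,suppress=True)
a=np.radians(113);ex=np.array([np.cos(a),np.sin(a)]);ey=np.array([-ex[1],ex[0]])
p,D=cams.capture("scene");P,r,c=cloud("scene",D)
L=P[:,:2]-[.4,.262];u=L@ex;v=L@ey
for z0 in np.arange(.12,.3,.01):
    k=(abs(u)<.13)&(abs(v)<.13)&(P[:,2]>z0)&(P[:,2]<z0+.01)
    if k.sum(): print(f"{z0:.2f}",k.sum(),"u",np.percentile(u[k],[0,50,100])*1e3,"v",np.percentile(v[k],[0,50,100])*1e3)
x=proj("scene",[[.4,.262,z] for z in(.037,.097,.14,.167,.2)]);print(x)
q=cv2.resize(p[220:320,350:450],(600,600),interpolation=cv2.INTER_CUBIC)
for w in x: cv2.circle(q,tuple(int(i) for i in (w-[350,220])*6),4,(0,0,255),-1)
cv2.imwrite("pics/g4.png",q)
```

```text
0.13 2 u [ 9. 10. 11.] v [-8. -1.  5.]
0.14 11 u [-10.  -4.  12.] v [-10.  -8.   3.]
0.15 8 u [-11.  -4.  12.] v [-11.  -8.  -6.]
0.16 7 u [-8. -5.  1.] v [-11. -10.  -9.]
0.20 29 u [-36.   6.  37.] v [-87. -85.  79.]
0.21 125 u [-38.   9.  38.] v [-88. -32.  81.]
0.22 287 u [-38.  27.  39.] v [-92. -17.  91.]
0.23 217 u [-37.   9.  39.] v [-95. -24.  93.]
0.24 568 u [-38.   5.  38.] v [-95. -70.  96.]
0.25 240 u [-36.   4.  38.] v [-96. -67.  88.]
0.26 50 u [-21.   8.  27.] v [-18. -14.   2.]
0.27 25 u [-21.  23.  27.] v [-18. -14.  -3.]
0.28 4 u [19. 20. 23.] v [-18. -16. -15.]
0.29 10 u [-37.  35.  36.] v [-16.  -8.  37.]
[[397. 282.]
 [400. 271.]
 [402. 263.]
 [403. 258.]
 [405. 251.]]
```

View pics/g4.png

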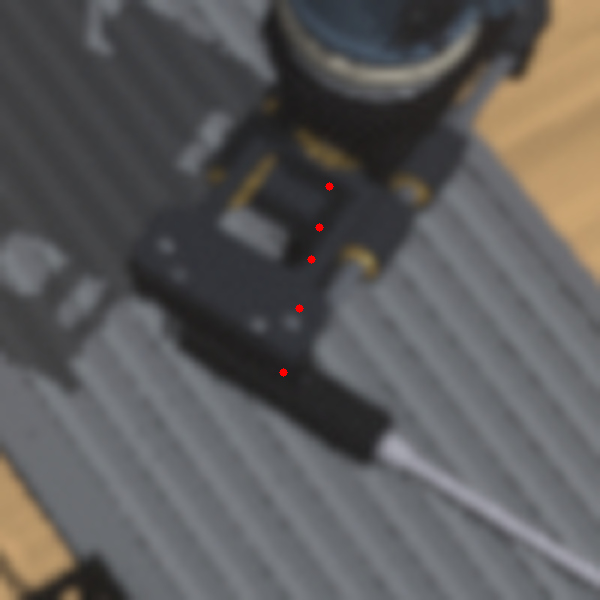

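The gripper body starts at z ≈ 0.205 and the fingertips are near 0.137, both about 40 mm above what the reported TCP implies (0.167 and 0.097). x and y agree. The dots, the closed fingers and the untouched handle in the picture show the fingers closed above the handle, so I'll correct z by -40 mm and try again.

```bash
python3 -m handwheel '[[0,0,0,0,0,0],[0,0,0,0,0,0],[0,0,-0.01,0,0,0],[0,0,-0.02,0,0,0],[0,0,-0.03,0,0,0],[0,0,-0.04,0,0,0],[0,0,-0.05,0,0,0],[0,0,-0.06,0,0,0]]' 0.5; python3 -m handwheel '[[0,0,-0.01,0,0,0],[0,0,-0.02,0,0,0],[0,0,-0.03,0,0,0],[0,0,-0.04,0,0,0],[0,0,-0.045,0,0,0],[0,0,-0.05,0,0,0],[0,0,-0.054,0,0,0],[0,0,-0.054,0,0,0]]' -
python3 - <<'E'
from h import *
np.set_printoptions(precision=0,suppress=True)
a=np.radians(113);ex=np.array([np.cos(a),np.sin(a)]);ey=np.array([-ex[1],ex[0]])
p,D=cams.capture("scene");P,r,c=cloud("scene",D)
L=P[:,:2]-[.4,.262];u=L@ex;v=L@ey
for z0 in np.arange(.04,.14,.005):
    k=(abs(u)<.1)&(abs(v)<.1)&(P[:,2]>z0)&(P[:,2]<z0+.005)
    if k.sum(): print(f"{z0:.3f}",k.sum(),"u",np.percentile(u[k],[0,50,100])*1e3,"v",np.percentile(v[k],[0,50,100])*1e3)
E
```

```text
time_s: 5.7
position: [0.4002, 0.2619, 0.061]
tcp_rot: [[-0.39, 0.921, 0.0], [0.921, 0.39, 0.0], [0.0, 0.0, -1.0]]
force: [0.4, 0.5, -0.7]
opening: 0.527
grasp_force: 0.0
time_s: 6.37
position: [0.3998, 0.2617, 0.0069]
tcp_rot: [[-0.39, 0.921, -0.001], [0.921, 0.39, -0.0], [0.0, -0.001, -1.0]]
force: [0.1, -0.3, -0.2]
opening: 0.75
grasp_force: 0.0
0.040 14 u [-28.  32.  44.] v [-10.   2.   9.]
0.090 9 u [-32.  -3.  34.] v [-86. -86. -84.]
0.095 36 u [-35.  12.  38.] v [-88. -86.  78.]
0.100 33 u [-35.  32.  38.] v [-88. -48.  80.]
0.105 72 u [-33.  30.  38.] v [-87.   2.  83.]
0.110 109 u [-38.  27.  39.] v [-92. -37.  78.]
0.115 162 u [-37.  12.  39.] v [-93. -46.  70.]
0.120 48 u [-36.   3.  38.] v [-95. -44.  86.]
0.125 75 u [-38.   6.  37.] v [-96. -53.  91.]
0.130 296 u [-35.   5.  38.] v [-96. -70.  92.]
0.135 272 u [-36.  -1.  38.] v [-97. -73.  86.]
```

```bash
python3 -m handwheel '[[0,0,-0.002,0,0,0],[0,0,-0.004,0,0,0],[0,0,-0.004,0,0,0],[0,0,-0.004,0,0,0],[0,0,-0.004,0,0,0],[0,0,-0.004,0,0,0],[0,0,-0.004,0,0,0],[0,0,-0.004,0,0,0]]' -1; python3 -m handwheel '[[0,0,0,0,0,0],[0,0,0,0,0,0],[0,0,0,0,0,0],[0,0,0,0,0,0],[0,0,0,0,0,0],[0,0,0,0,0,0],[0,0,0,0,0,0],[0,0,0,0,0,0]]' -1
```

```text
time_s: 7.08
position: [0.3998, 0.2617, 0.0036]
tcp_rot: [[-0.39, 0.921, -0.001], [0.921, 0.39, -0.0], [-0.0, -0.001, -1.0]]
force: [-0.1, -0.6, 1.4]
opening: 0.252
grasp_force: 30.0
time_s: 7.75
position: [0.3998, 0.2617, 0.0036]
tcp_rot: [[-0.39, 0.921, -0.001], [0.921, 0.39, -0.0], [0.0, -0.001, -1.0]]
force: [-1.0, -0.8, 4.3]
opening: 0.247
grasp_force: 30.0
```

The handle is gripped: opening 21.5 mm, force 30 N. Now I'll lift it and carry it to the front of the box.

```bash
python3 -m handwheel '[[0,0,0.03,0,0,0],[0,0,0.06,0,0,0],[0,0,0.09,0,0,0],[0,0,0.11,0,0,0],[0,-0.03,0.11,0,0,-0.03],[-0.003,-0.065,0.11,0,0,-0.07],[-0.006,-0.10,0.11,0,0,-0.115],[-0.009,-0.135,0.11,0,0,-0.16]]' -; python3 -m handwheel '[[0,-0.03,0,0,0,-0.05],[0,-0.06,0,0,0,-0.10],[0,-0.09,0,0,0,-0.15],[0,-0.11,0,0,0,-0.20],[0,-0.12,0,0,0,-0.25],[0,-0.12,0,0,0,-0.30],[0,-0.12,0,0,0,-0.35],[0,-0.12,0,0,0,-0.40]]' -;  python3 -m handwheel '[[0,0,0,0,0,-0.05],[0,0,0,0,0,-0.10],[0,0,0,0,0,-0.15],[0,0,0,0,0,-0.20],[0,0,0,0,0,-0.25],[0,0,0,0,0,-0.30],[0,0,-0.01,0,0,-0.35],[0,0,-0.0175,0,0,-0.385]]' -
python3 - <<'E'
from h import *
np.set_printoptions(precision=4,suppress=True)
for n in("scene","top"):
    p,D=cams.capture(n);cv2.imwrite(f"pics/{n}5.png",p);P,r,c=cloud(n,D)
    for q in("rod_grip","rod_hook"):
        for m in models.tip_of(q,n)[:1]:
            print(n,q,round(m["conf"],2),np.round(m["position"],1),atz(n,m["position"],.116),dep(n,m["position"],D))
    k=(P[:,0]>.45)&(P[:,0]<.60)&(abs(P[:,1])<.08)&(P[:,2]>.09)&(P[:,2]<.15)
    q=P[k];print("shank",k.sum());
    for lo in np.arange(.45,.6,.015):
        w=q[(q[:,0]>=lo)&(q[:,0]<lo+.015)]
        if len(w):print(len(w),np.median(w,0),w[:,1].min(),w[:,1].max())
E
```

```text
time_s: 8.42
position: [0.3914, 0.1259, 0.1136]
tcp_rot: [[-0.078, 0.997, 0.002], [0.997, 0.078, 0.0], [-0.0, 0.002, -1.0]]
force: [0.7, -0.4, -0.5]
opening: 0.249
grasp_force: 30.0
time_s: 9.08
position: [0.3916, 0.0062, 0.1133]
tcp_rot: [[0.663, 0.748, 0.001], [0.748, -0.663, -0.0], [0.0, 0.001, -1.0]]
force: [0.6, 0.2, -1.0]
opening: 0.249
grasp_force: 30.0
time_s: 9.75
position: [0.392, 0.0066, 0.0958]
tcp_rot: [[0.997, 0.077, 0.002], [0.077, -0.997, -0.001], [0.002, 0.001, -1.0]]
force: [-0.4, 0.3, -1.7]
opening: 0.253
grasp_force: 30.0
scene rod_grip 0.83 [348.4 194. ] [0.3912 0.0085 0.116 ] [0.4226 0.053  0.1929]
scene rod_hook 0.66 [283.8 224.3] [0.5839 0.0024 0.116 ] [0.6008 0.0416 0.1834]
shank 146
20 [0.4534 0.0134 0.1194] 0.004935547430263179 0.01776736294936819
12 [0.4734 0.0144 0.1201] 0.010485984576382232 0.017808246332000125
11 [0.4861 0.0152 0.1191] 0.011125723130850813 0.019587156087889673
14 [0.5028 0.0171 0.1201] 0.013766779418387616 0.020204002659269627
13 [0.5179 0.0184 0.1187] 0.012756111534703216 0.020820713674833995
14 [0.5347 0.0196 0.119 ] 0.015463876224425
[... 376 characters left out ...]
]
top rod_hook 0.47 [345.  216.2] [0.5894 0.017  0.116 ] [0.5964 0.0151 0.0871]
shank 215
12 [0.4744 0.0169 0.119 ] 0.014637522943043511 0.019150630671903358
21 [0.4882 0.0187 0.1186] 0.014664503706225181 0.020911025302222597
19 [0.503  0.0188 0.1186] 0.01644784005850489 0.022554115145339008
20 [0.5179 0.0204 0.1186] 0.018216632483163676 0.022732207050816352
21 [0.5326 0.0223 0.1188] 0.020023071208596636 0.024607227285410867
20 [0.5483 0.0241 0.1187] 0.019931924669318198 0.02630231125540374
20 [0.5628 0.0241 0.1194] -0.0037620621968098814 0.028164339782355913
55 [0.5807 0.013  0.1186] -0.00620801649497649 0.02801055425643855
27 [0.587  0.0087 0.1189] -0.006198458599535172 0.03294946684476609
```

The shank is level at z = 0.116 with yaw of about 4.7°, and its lateral offset from the bolt line is about 50 mm as planned. I'll move the hook in past the knob.

```bash
python3 -m handwheel '[[0.017,0.0014,0,0,0,0],[0.034,0.0028,0,0,0,0],[0.051,0.0041,0,0,0,0],[0.068,0.0055,0,0,0,0],[0.085,0.0069,0,0,0,0],[0.102,0.0083,0,0,0,0],[0.115,0.0093,0,0,0,0],[0.1222,0.0099,0,0,0,0]]' -
python3 - <<'E'
from h import *
np.set_printoptions(precision=4,suppress=True)
o=np.array([.7186,-.0166]);e=np.array([np.cos(np.radians(4.65)),np.sin(np.radians(4.65))]);f=np.array([-e[1],e[0]])
for n in("scene","top"):
    p,D=cams.capture(n);cv2.imwrite(f"pics/{n}6.png",p);P,r,c=cloud(n,D)
    L=P[:,:2]-o;u=L@e;v=L@f
    k=(u>-.09)&(u<.03)&(abs(v)<.08)&(P[:,2]>.108)&(P[:,2]<.16)
    for lo in np.arange(-.09,.03,.01):
        w=k&(u>=lo)&(u<lo+.01)
        print(f"{lo:.2f}",[(int(round(a*1e3)),int(round(b*1e3)),int(round(z*1e3))) for a,b,z in zip(u[w],v[w],P[w,2])][:14])
    for m in models.tip_of("rod_hook",n)[:1]+models.tip_of("bolt_knob",n)[:1]:
        X=atz(n,m["position"],.116)[:2]-o;print(m["conf"],X@e,X@f)
p=cv2.imread("pics/top6.png");cv2.imwrite("pics/c6.png",cv2.resize(p[130:230,300:420],(720,600),interpolation=cv2.INTER_CUBIC))
E
```

```text
time_s: 10.72
position: [0.5157, 0.0166, 0.0966]
tcp_rot: [[0.997, 0.083, 0.003], [0.083, -0.997, -0.001], [0.003, 0.001, -1.0]]
force: [0.2, -0.5, -1.3]
opening: 0.249
grasp_force: 30.0
-0.09 [(-89, 51, 123), (-84, 50, 123), (-86, 52, 123), (-88, 53, 123), (-80, 51, 123), (-82, 53, 123), (-86, 51, 118), (-88, 52, 117), (-81, 54, 122)]
-0.08 [(-80, 46, 116), (-75, 49, 120), (-78, 49, 118), (-79, 52, 120), (-71, 51, 122), (-74, 51, 120), (-75, 54, 122), (-72, 53, 119)]
-0.07 [(-69, 49, 121), (-64, 48, 120), (-67, 47, 116), (-67, 53, 124), (-70, 53, 121), (-63, 49, 117), (-64, 54, 124), (-66, 55, 123), (-60, 54, 123), (-64, 51, 114)]
-0.06 [(-59, 51, 124), (-54, 50, 123), (-57, 49, 119), (-58, 54, 125), (-52, 54, 125), (-56, 51, 117), (-57, 54, 120), (-53, 49, 113)]
-0.05 [(-44, -9, 147), (-46, -8, 145), (-45, -2, 144), (-46, 2, 149), (-41, 1, 148), (-42, 3, 149), (-45, 4, 147), (-40, 7, 152), (-43, 7, 148), (-41, 5, 144), (-43, 6, 143), (-42, 7, 140), (-43, 2, 128), (-40, 1, 124)]
-0.04 [(-38, -8, 148), (-39, -5, 152), (-35, -10, 143), (-36, -6, 147), (-35, 2, 149), (-37, 2, 147), (-4
[... 1463 characters left out ...]
1), (-22, 54, 119), (-24, 25, 117), (-24, 56, 118), (-25, 54, 120), (-26, 56, 118), (-27, 54, 121), (-28, 56, 117), (-29, 54, 119)]
-0.02 [(-10, 37, 119), (-10, 33, 119), (-11, 31, 119), (-11, 29, 118), (-10, 26, 117), (-10, 55, 117), (-12, 53, 120), (-12, 26, 117), (-14, 55, 121), (-13, 53, 117), (-17, 25, 123), (-16, 55, 120), (-16, 53, 119), (-18, 25, 119)]
-0.01 [(-4, 43, 117), (-5, 41, 118), (-6, 39, 121), (-5, 37, 119), (-5, 34, 117), (-6, 32, 119), (-6, 30, 118), (-6, 28, 120), (-8, 26, 123), (-6, 54, 118), (-8, 48, 122), (-7, 46, 119), (-7, 44, 119), (-7, 41, 119)]
-0.00 []
0.01 []
0.02 []
0.55 -0.010687390197427649 0.040458482282974925
0.75 -0.03363528551401057 0.0001946529979721271
```

View pics/c6.png

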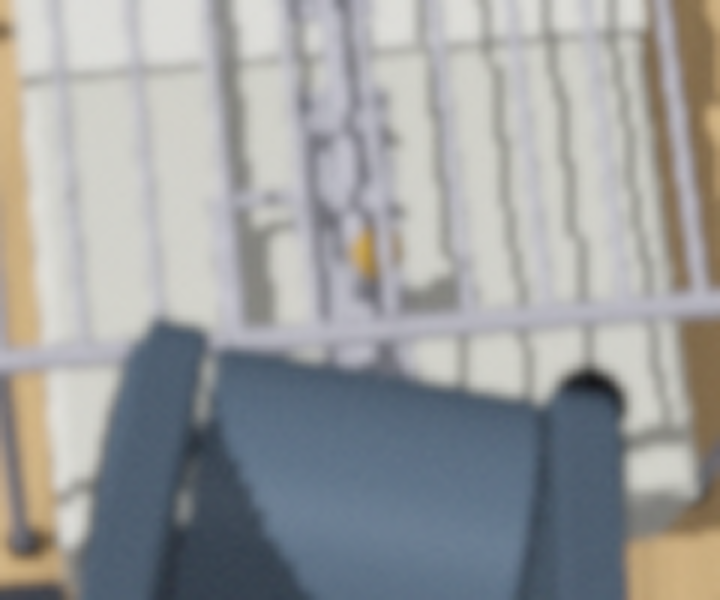

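The hook is left of the knob. The return-leg tip is at box x ≈ -24 mm, the neck is near -39 mm, and the hook centre sits about 36 mm to the left. I'll shift right by 36 mm.

```bash
python3 -m handwheel '[[0.0004,-0.005,0,0,0,0],[0.0008,-0.01,0,0,0,0],[0.0012,-0.015,0,0,0,0],[0.0016,-0.02,0,0,0,0],[0.002,-0.025,0,0,0,0],[0.0025,-0.031,0,0,0,0],[0.0029,-0.0359,0,0,0,0],[0.0029,-0.0359,0,0,0,0]]' -
python3 - <<'E'
from h import *
o=np.array([.7186,-.0166]);e=np.array([np.cos(np.radians(4.65)),np.sin(np.radians(4.65))]);f=np.array([-e[1],e[0]])
for n in("scene","top"):
    p,D=cams.capture(n);P,r,c=cloud(n,D)
    L=P[:,:2]-o;u=L@e;v=L@f
    k=(u>-.06)&(u<.03)&(abs(v)<.08)&(P[:,2]>.110)&(P[:,2]<.16)
    for lo in np.arange(-.06,.03,.01):
        w=k&(u>=lo)&(u<lo+.01)
        print(f"{lo:.2f}",[(int(round(a*1e3)),int(round(b*1e3)),int(round(z*1e3))) for a,b,z in zip(u[w],v[w],P[w,2])][:12])
E
```

```text
time_s: 11.68
position: [0.5166, -0.0204, 0.096]
tcp_rot: [[0.997, 0.081, 0.001], [0.081, -0.997, -0.0], [0.001, 0.0, -1.0]]
force: [-0.6, -0.2, -1.2]
opening: 0.248
grasp_force: 30.0
-0.06 [(-60, 12, 120), (-54, 11, 118), (-56, 13, 120), (-59, 13, 117), (-59, 18, 123), (-51, 12, 118), (-52, 16, 124), (-55, 13, 116), (-57, 17, 119), (-52, 14, 115)]
-0.05 [(-44, -9, 146), (-46, -8, 144), (-44, 0, 148), (-46, 3, 149), (-40, 2, 149), (-44, 0, 144), (-46, 1, 142), (-41, 6, 149), (-44, 5, 145), (-43, 6, 143), (-41, 4, 137), (-42, 7, 141)]
-0.04 [(-38, -8, 148), (-38, -3, 154), (-34, -6, 149), (-36, -5, 149), (-37, 3, 149), (-39, 5, 149), (-32, -1, 144), (-34, 2, 146), (-36, 4, 147), (-39, 3, 143), (-40, 7, 147), (-32, 0, 141)]
-0.03 [(-30, 0, 147), (-21, -17, 119), (-23, -17, 117), (-30, 12, 120), (-24, 12, 120), (-25, 15, 123), (-28, 16, 122), (-21, 12, 119), (-23, 14, 120), (-26, 13, 115), (-28, 14, 114), (-21, 17, 120)]
-0.02 [(-14, -14, 124), (-17, -15, 120), (-19, -14, 119), (-14, -18, 114), (-16, -14, 119), (-11, -17, 114), (-19, 11, 120), (-12, 12, 122), (-14, 14, 123), (-17, 14, 1
[... 565 characters left out ...]
 147), (-36, 7, 144), (-36, 5, 145), (-37, 4, 149), (-38, 2, 150), (-39, -5, 150)]
-0.03 [(-21, -12, 118), (-21, -14, 119), (-22, -16, 120), (-20, 19, 118), (-22, 17, 121), (-21, 14, 119), (-23, -12, 119), (-24, -14, 119), (-23, -17, 116), (-22, 19, 117), (-23, 17, 119), (-23, 14, 118)]
-0.02 [(-10, -11, 121), (-10, 9, 119), (-10, 7, 119), (-12, -11, 120), (-12, -13, 119), (-12, -15, 118), (-11, 17, 117), (-11, 15, 117), (-13, -11, 117), (-14, -13, 118), (-13, -15, 116), (-13, 18, 118)]
-0.01 [(-4, -10, 117), (-6, -11, 121), (-5, -14, 118), (-5, 17, 120), (-5, 15, 119), (-6, 13, 121), (-6, 11, 120), (-5, 8, 118), (-5, 6, 118), (-7, 4, 121), (-6, 2, 119), (-7, 0, 122)]
0.00 []
0.01 []
0.02 []
```

The shank (v ≈ +15 mm) and the return leg (v ≈ -14 mm) now straddle the knob. I'll pull back through the slack, then continue gently.

```bash
python3 -m handwheel '[[-0.003,-0.0002,0,0,0,0],[-0.006,-0.0005,0,0,0,0],[-0.009,-0.0007,0,0,0,0],[-0.012,-0.001,0,0,0,0],[-0.014,-0.0011,0,0,0,0],[-0.016,-0.0013,0,0,0,0],[-0.018,-0.0015,0,0,0,0],[-0.018,-0.0015,0,0,0,0]]' -;python3 -m handwheel '[[-0.0005,0,0,0,0,0],[-0.001,-0.0001,0,0,0,0],[-0.0015,-0.0001,0,0,0,0],[-0.002,-0.0002,0,0,0,0],[-0.0025,-0.0002,0,0,0,0],[-0.003,-0.0002,0,0,0,0],[-0.0035,-0.0003,0,0,0,0],[-0.004,-0.0003,0,0,0,0]]' -; python3 -m handwheel '[[-0.0005,0,0,0,0,0],[-0.001,-0.0001,0,0,0,0],[-0.0015,-0.0001,0,0,0,0],[-0.002,-0.0002,0,0,0,0],[-0.0025,-0.0002,0,0,0,0],[-0.003,-0.0002,0,0,0,0],[-0.0035,-0.0003,0,0,0,0],[-0.004,-0.0003,0,0,0,0]]' -
```

```text
time_s: 12.45
position: [0.4976, -0.0206, 0.096]
tcp_rot: [[0.997, 0.082, -0.001], [0.082, -0.997, 0.0], [-0.001, -0.0, -1.0]]
force: [0.2, 0.1, -1.8]
opening: 0.251
grasp_force: 30.0
time_s: 13.12
position: [0.4941, -0.021, 0.096]
tcp_rot: [[0.997, 0.082, -0.0], [0.082, -0.997, 0.0], [-0.0, -0.0, -1.0]]
force: [0.4, -0.1, -0.7]
opening: 0.252
grasp_force: 30.0
time_s: 13.78
position: [0.4918, -0.0216, 0.0963]
tcp_rot: [[0.997, 0.082, 0.004], [0.082, -0.997, -0.001], [0.003, 0.001, -1.0]]
force: [4.0, -0.5, -2.2]
opening: 0.249
grasp_force: 30.0
```

Contact at about 4 N. I'll draw the bolt steadily.

```bash
python3 -m handwheel '[[-0.001,-0.0001,0,0,0,0],[-0.002,-0.0002,0,0,0,0],[-0.003,-0.0002,0,0,0,0],[-0.004,-0.0003,0,0,0,0],[-0.005,-0.0004,0,0,0,0],[-0.006,-0.0005,0,0,0,0],[-0.007,-0.0006,0,0,0,0],[-0.008,-0.0007,0,0,0,0]]' -; python3 -m handwheel '[[-0.001,-0.0001,0,0,0,0],[-0.002,-0.0002,0,0,0,0],[-0.003,-0.0002,0,0,0,0],[-0.004,-0.0003,0,0,0,0],[-0.005,-0.0004,0,0,0,0],[-0.006,-0.0005,0,0,0,0],[-0.007,-0.0006,0,0,0,0],[-0.008,-0.0007,0,0,0,0]]' -
```

```text
time_s: 14.45
position: [0.485, -0.0225, 0.0965]
tcp_rot: [[0.997, 0.082, 0.006], [0.082, -0.997, -0.001], [0.006, 0.002, -1.0]]
force: [5.1, 0.4, -2.9]
opening: 0.252
grasp_force: 30.0
time_s: 15.12
position: [0.477, -0.0232, 0.0965]
tcp_rot: [[0.997, 0.082, 0.006], [0.082, -0.997, -0.001], [0.006, 0.002, -1.0]]
force: [6.6, 0.7, -3.3]
opening: 0.248
grasp_force: 30.0
```

```bash
python3 -m handwheel '[[-0.001,-0.0001,0,0,0,0],[-0.002,-0.0002,0,0,0,0],[-0.003,-0.0002,0,0,0,0],[-0.004,-0.0003,0,0,0,0],[-0.005,-0.0004,0,0,0,0],[-0.006,-0.0005,0,0,0,0],[-0.007,-0.0006,0,0,0,0],[-0.007,-0.0006,0,0,0,0]]' -
python3 - <<'E'
from h import *
o=np.array([.7186,-.0166]);e=np.array([np.cos(np.radians(4.65)),np.sin(np.radians(4.65))])
for n in("scene","top"):
    p,D=cams.capture(n)
    P,r,c=cloud(n,D);u=(P[:,:2]-o)@e;v=(P[:,:2]-o)@[-e[1],e[0]]
    k=(u>-.12)&(u<0)&(abs(v)<.014)&(P[:,2]>.130)&(P[:,2]<.16)
    print(n,k.sum(),np.percentile(u[k],[0,50,100]) if k.any() else 0,[ (m["conf"],(atz(n,m["position"],.116)[:2]-o)@e) for m in models.tip_of("bolt_knob",n)[:1]])
E
python3 -m handwheel '[[-0.0005,0,0,0,0,0],[-0.001,-0.0001,0,0,0,0],[-0.0015,-0.0001,0,0,0,0],[-0.002,-0.0002,0,0,0,0],[-0.0025,-0.0002,0,0,0,0],[-0.003,-0.0002,0,0,0,0],[-0.003,-0.0002,0,0,0,0],[-0.003,-0.0002,0,0,0,0]]' -
```

```text
time_s: 15.78
position: [0.4697, -0.0238, 0.0965]
tcp_rot: [[0.997, 0.082, 0.005], [0.082, -0.997, -0.001], [0.005, 0.002, -1.0]]
force: [6.0, 0.2, -3.0]
opening: 0.248
grasp_force: 30.0
scene 34 [-0.06921982 -0.0608453  -0.05261655] [(0.53, np.float64(-0.0570614046164816))]
top 29 [-0.06548154 -0.06001851 -0.05369477] [(0.83, np.float64(-0.056630624308638036))]
time_s: 16.65
position: [0.4668, -0.024, 0.0965]
tcp_rot: [[0.997, 0.082, 0.005], [0.082, -0.997, -0.001], [0.005, 0.002, -1.0]]
force: [5.6, 0.1, -2.8]
opening: 0.248
grasp_force: 30.0
```

```bash
python3 -m handwheel '[[-0.0005,0,0,0,0,0],[-0.001,-0.0001,0,0,0,0],[-0.0015,-0.0001,0,0,0,0],[-0.002,-0.0002,0,0,0,0],[-0.0025,-0.0002,0,0,0,0],[-0.003,-0.0002,0,0,0,0],[-0.0035,-0.0003,0,0,0,0],[-0.0035,-0.0003,0,0,0,0]]' -
```

```text
time_s: 17.32
position: [0.4633, -0.0243, 0.0965]
tcp_rot: [[0.997, 0.082, 0.005], [0.082, -0.997, -0.001], [0.005, 0.002, -1.0]]
force: [5.5, 1.3, -3.6]
opening: 0.25
grasp_force: 30.0
```

```bash
python3 -c "
from h import *
s=bot.read_state();print(s['force'],s['moment'])"
```

```text
[ 5.48471714  1.31321957 -3.64616878] [ 0.072669   -0.55959307  0.19423884]
```

```bash
python3 -m handwheel '[[-0.0005,0,0,0,0,0],[-0.001,-0.0001,0,0,0,0],[-0.0015,-0.0001,0,0,0,0],[-0.002,-0.0002,0,0,0,0],[-0.0025,-0.0002,0,0,0,0],[-0.003,-0.0002,0,0,0,0],[-0.0035,-0.0003,0,0,0,0],[-0.0035,-0.0003,0,0,0,0]]' -
```

```text
time_s: 17.98
position: [0.4599, -0.0246, 0.0965]
tcp_rot: [[0.997, 0.082, 0.005], [0.082, -0.997, -0.001], [0.005, 0.002, -1.0]]
force: [5.9, 1.1, -2.6]
opening: 0.25
grasp_force: 30.0
```

```bash
python3 -m handwheel '[[-0.0005,0,0,0,0,0],[-0.001,-0.0001,0,0,0,0],[-0.0015,-0.0001,0,0,0,0],[-0.002,-0.0002,0,0,0,0],[-0.0025,-0.0002,0,0,0,0],[-0.003,-0.0002,0,0,0,0],[-0.0035,-0.0003,0,0,0,0],[-0.0035,-0.0003,0,0,0,0]]' -
```

```text
time_s: 18.65
position: [0.4563, -0.0249, 0.0965]
tcp_rot: [[0.997, 0.082, 0.005], [0.082, -0.997, -0.001], [0.005, 0.002, -1.0]]
force: [6.4, 0.8, -2.6]
opening: 0.248
grasp_force: 30.0
```

```bash
python3 -m handwheel '[[-0.0005,0,0,0,0,0],[-0.001,-0.0001,0,0,0,0],[-0.0015,-0.0001,0,0,0,0],[-0.002,-0.0002,0,0,0,0],[-0.0025,-0.0002,0,0,0,0],[-0.003,-0.0002,0,0,0,0],[-0.0035,-0.0003,0,0,0,0],[-0.0035,-0.0003,0,0,0,0]]' -
```

```text
time_s: 19.32
position: [0.4529, -0.0253, 0.0965]
tcp_rot: [[0.997, 0.082, 0.005], [0.082, -0.997, -0.001], [0.005, 0.002, -1.0]]
force: [6.4, 1.2, -3.0]
opening: 0.247
grasp_force: 30.0
```

```bash
python3 -m handwheel '[[-0.0005,0,0,0,0,0],[-0.001,-0.0001,0,0,0,0],[-0.0015,-0.0001,0,0,0,0],[-0.002,-0.0002,0,0,0,0],[-0.0025,-0.0002,0,0,0,0],[-0.003,-0.0002,0,0,0,0],[-0.0035,-0.0003,0,0,0,0],[-0.0035,-0.0003,0,0,0,0]]' -
```

```text
time_s: 19.98
position: [0.4494, -0.0256, 0.0965]
tcp_rot: [[0.997, 0.082, 0.005], [0.082, -0.997, -0.001], [0.005, 0.002, -1.0]]
force: [6.3, 1.5, -3.1]
opening: 0.252
grasp_force: 30.0
```

```bash
python3 -m handwheel '[[-0.0005,0,0,0,0,0],[-0.001,-0.0001,0,0,0,0],[-0.0015,-0.0001,0,0,0,0],[-0.002,-0.0002,0,0,0,0],[-0.0025,-0.0002,0,0,0,0],[-0.003,-0.0002,0,0,0,0],[-0.0035,-0.0003,0,0,0,0],[-0.0035,-0.0003,0,0,0,0]]' -
```

```text
time_s: 20.65
position: [0.4459, -0.0259, 0.0965]
tcp_rot: [[0.997, 0.082, 0.005], [0.082, -0.997, -0.001], [0.005, 0.002, -1.0]]
force: [5.1, 0.9, -2.2]
opening: 0.25
grasp_force: 30.0
```

```bash
python3 -m handwheel '[[-0.0005,0,0,0,0,0],[-0.001,-0.0001,0,0,0,0],[-0.0015,-0.0001,0,0,0,0],[-0.002,-0.0002,0,0,0,0],[-0.0025,-0.0002,0,0,0,0],[-0.003,-0.0002,0,0,0,0],[-0.0035,-0.0003,0,0,0,0],[-0.0035,-0.0003,0,0,0,0]]' -
```

```text
time_s: 21.32
position: [0.4442, -0.0266, 0.0968]
tcp_rot: [[0.997, 0.082, 0.009], [0.082, -0.997, -0.002], [0.009, 0.003, -1.0]]
force: [9.2, 2.4, -3.3]
opening: 0.256
grasp_force: 30.0
```

The bolt has met its stop, because the motion stalled and the force rose. I'll increase the pull to about 13–14 N and hold it.

```bash
python3 -m handwheel '[[-0.0005,0,0,0,0,0],[-0.001,-0.0001,0,0,0,0],[-0.0015,-0.0001,0,0,0,0],[-0.0018,-0.0001,0,0,0,0],[-0.0018,-0.0001,0,0,0,0],[-0.0018,-0.0001,0,0,0,0],[-0.0018,-0.0001,0,0,0,0],[-0.0018,-0.0001,0,0,0,0]]' -
```

```text
time_s: 21.98
position: [0.4442, -0.0272, 0.0972]
tcp_rot: [[0.997, 0.082, 0.013], [0.082, -0.997, -0.003], [0.012, 0.004, -1.0]]
force: [8.9, 2.5, -2.8]
opening: 0.248
grasp_force: 30.0
```

```bash
python3 -m handwheel '[[0,0,0,0,0,0],[0,0,0,0,0,0],[0,0,0,0,0,0],[0,0,0,0,0,0],[0,0,0,0,0,0],[0,0,0,0,0,0],[0,0,0,0,0,0],[0,0,0,0,0,0]]' -
python3 - <<'E'
from h import *
o=np.array([.7186,-.0166]);e=np.array([np.cos(np.radians(4.65)),np.sin(np.radians(4.65))])
for n in("scene","top"):
    p,D=cams.capture(n);s=bot.read_state();print(s["force"],s["moment"])
    P,r,c=cloud(n,D);u=(P[:,:2]-o)@e;v=(P[:,:2]-o)@[-e[1],e[0]]
    k=(u>-.12)&(u<0)&(abs(v)<.014)&(P[:,2]>.130)&(P[:,2]<.16)
    print(n,k.sum(),np.percentile(u[k],[0,50,100]) if k.any() else 0,[ (m["conf"],(atz(n,m["position"],.116)[:2]-o)@e) for m in models.tip_of("bolt_knob",n)[:1]])
E
```

```text
time_s: 22.65
position: [0.4441, -0.0271, 0.0972]
tcp_rot: [[0.997, 0.082, 0.013], [0.082, -0.997, -0.003], [0.012, 0.004, -1.0]]
force: [10.5, 2.5, -2.9]
opening: 0.25
grasp_force: 30.0
[ 9.96493134  2.8104969  -2.40895346] [ 0.25448347 -1.31745692  0.35620263]
scene 32 [-0.09537832 -0.08534987 -0.07711964] [(0.72, np.float64(-0.08768750010370595))]
[10.66752517  1.56589391 -1.91684085] [ 0.21263162 -1.30249069  0.3447627 ]
top 64 [-0.09657761 -0.08914397 -0.08034913] [(0.86, np.float64(-0.09116869126620315))]
```

```bash
python3 -m handwheel '[[-0.0005,0,0,0,0,0],[-0.001,-0.0001,0,0,0,0],[-0.0015,-0.0001,0,0,0,0],[-0.002,-0.0002,0,0,0,0],[-0.002,-0.0002,0,0,0,0],[-0.002,-0.0002,0,0,0,0],[-0.002,-0.0002,0,0,0,0],[-0.002,-0.0002,0,0,0,0]]' -;  python3 - <<'E'
from h import *
for i in range(3):
    cams.capture("top");s=bot.read_state();print(s["force"],s["moment"])
E
```

```text
time_s: 23.52
position: [0.4441, -0.0278, 0.0975]
tcp_rot: [[0.996, 0.082, 0.017], [0.082, -0.997, -0.004], [0.016, 0.006, -1.0]]
force: [12.2, 2.4, -1.8]
opening: 0.247
grasp_force: 30.1
[12.66384249  2.00687005 -3.0213896 ] [ 0.32866236 -1.72490946  0.41218413]
[11.9328553   1.5146297  -2.78349444] [ 0.30798397 -1.74359849  0.40956261]
[12.63573428  2.80757238 -2.77148479] [ 0.32714393 -1.71071285  0.4000287 ]
```

```bash
python3 -m handwheel '[[-0.0004,0,0,0,0,0],[-0.0008,-0.0001,0,0,0,0],[-0.0012,-0.0001,0,0,0,0],[-0.0015,-0.0001,0,0,0,0],[-0.0015,-0.0001,0,0,0,0],[-0.0015,-0.0001,0,0,0,0],[-0.0015,-0.0001,0,0,0,0],[-0.0015,-0.0001,0,0,0,0]]' -;  python3 - <<'E'
from h import *
for i in range(3):
    cams.capture("top");s=bot.read_state();print(s["force"],s["moment"])
E
```

```text
time_s: 24.33
position: [0.4441, -0.0283, 0.0978]
tcp_rot: [[0.996, 0.082, 0.02], [0.082, -0.997, -0.005], [0.019, 0.007, -1.0]]
force: [14.1, 2.6, -3.4]
opening: 0.244
grasp_force: 30.1
[14.08951945  2.53081246 -3.27834194] [ 0.36951982 -2.02982905  0.44344961]
[13.55237625  3.06062024 -3.59750977] [ 0.32217019 -1.99153182  0.3770998 ]
[14.43686519  2.50984908 -3.60541928] [ 0.31545901 -2.01998633  0.42536419]
```

The bolt was held at about 14 N against its stop. Now I'll ease forward to free the hook.

```bash
python3 -m handwheel '[[0.003,0.0002,0,0,0,0],[0.006,0.0005,0,0,0,0],[0.01,0.0008,0,0,0,0],[0.015,0.0012,0,0,0,0],[0.02,0.0016,0,0,0,0],[0.025,0.002,0,0,0,0],[0.03,0.0024,0,0,0,0],[0.035,0.0028,0,0,0,0]]' -;  python3 - <<'E'
from h import *
o=np.array([.7186,-.0166]);e=np.array([np.cos(np.radians(4.65)),np.sin(np.radians(4.65))]);f=np.array([-e[1],e[0]])
for n in("scene","top"):
    p,D=cams.capture(n);P,r,c=cloud(n,D);s=bot.read_state();print(s["force"],s["position"])
    L=P[:,:2]-o;u=L@e;v=L@f
    k=(u>-.11)&(u<.0)&(abs(v)<.06)&(P[:,2]>.110)&(P[:,2]<.16)
    for lo in np.arange(-.11,0,.01):
        w=k&(u>=lo)&(u<lo+.01)
        print(f"{lo:.2f}",[(int(round(a*1e3)),int(round(b*1e3)),int(round(z*1e3))) for a,b,z in zip(u[w],v[w],P[w,2])][:14])
E
```

```text
time_s: 25.15
position: [0.4694, -0.0231, 0.0958]
tcp_rot: [[0.997, 0.082, -0.001], [0.082, -0.997, 0.0], [-0.001, -0.0, -1.0]]
force: [0.7, 0.8, -1.4]
opening: 0.246
grasp_force: 29.9
[ 0.7744784  -0.08118975 -1.75864619] [ 0.47109569 -0.02335255  0.09601575]
-0.11 [(-109, 16, 122), (-105, 13, 117), (-107, 13, 115), (-108, 17, 119), (-102, 11, 112), (-102, 17, 119), (-105, 16, 116), (-108, 17, 114), (-102, 16, 114), (-104, 17, 114)]
-0.10 [(-92, -5, 148), (-94, 3, 152), (-91, 2, 149), (-94, 1, 146), (-91, 1, 144), (-92, 5, 148), (-91, 6, 146), (-91, 2, 126), (-92, 0, 117), (-90, 1, 115), (-95, 14, 119), (-97, 15, 118), (-99, 18, 119), (-90, 11, 113)]
-0.09 [(-88, -9, 147), (-89, -5, 151), (-85, -8, 146), (-85, -3, 153), (-81, -6, 148), (-85, 1, 148), (-87, 3, 149), (-82, 0, 145), (-83, 5, 150), (-86, 3, 146), (-87, 7, 150), (-81, 3, 146), (-83, 5, 147), (-85, 6, 145)]
-0.08 [(-80, 0, 148), (-78, -2, 142), (-79, 0, 143), (-79, 0, 140), (-75, 16, 120), (-78, 16, 118), (-73, 15, 116), (-74, 18, 118), (-76, 21, 121), (-70, 19, 118), (-73, 19, 116)]
-0.07 [(-66, -17, 115), (-66, -12, 122
[... 1283 characters left out ...]
-73, 15, 117), (-75, 20, 117), (-74, 17, 116), (-75, 15, 116), (-76, 20, 116), (-77, 18, 117), (-77, 15, 116), (-78, 20, 115), (-79, 18, 117)]
-0.07 [(-65, -10, 114), (-66, -12, 117), (-66, -14, 115), (-64, 20, 112), (-66, 19, 118), (-66, 17, 118), (-68, -9, 116), (-68, -12, 116), (-68, -14, 117), (-67, 19, 116), (-68, 17, 117), (-70, -12, 115)]
-0.06 [(-50, -14, 117), (-50, 11, 117), (-51, 8, 117), (-51, 4, 117), (-51, 2, 116), (-53, 0, 121), (-52, -2, 118), (-51, -9, 114), (-52, -11, 117), (-53, -13, 117), (-52, 19, 116), (-52, 17, 118), (-52, 15, 117), (-52, 13, 117)]
-0.05 [(-49, -9, 116), (-49, -12, 114), (-50, 15, 116), (-50, 13, 115), (-50, 6, 114)]
-0.04 []
-0.03 []
-0.02 []
-0.01 []
```

The knob stays drawn at about -0.087, and the return-leg tip at about -0.070 is clear of it. I'll shift left and back out.

```bash
python3 -m handwheel '[[-0.0005,0.006,0,0,0,0],[-0.001,0.012,0,0,0,0],[-0.0015,0.018,0,0,0,0],[-0.002,0.024,0,0,0,0],[-0.0025,0.03,0,0,0,0],[-0.003,0.036,0,0,0,0],[-0.0031,0.039,0,0,0,0],[-0.0031,0.039,0,0,0,0]]' -; python3 -m handwheel '[[-0.01,-0.0008,0,0,0,0],[-0.02,-0.0016,0,0,0,0],[-0.03,-0.0024,0,0,0,0],[-0.04,-0.0032,0,0,0,0],[-0.05,-0.0041,0,0,0,0],[-0.06,-0.0049,0,0,0,0],[-0.07,-0.0057,0,0,0,0],[-0.076,-0.0062,0,0,0,0]]' -
```

```text
time_s: 25.92
position: [0.466, 0.0167, 0.096]
tcp_rot: [[0.997, 0.083, -0.0], [0.083, -0.997, 0.0], [-0.0, -0.0, -1.0]]
force: [0.4, -0.7, -2.5]
opening: 0.25
grasp_force: 29.9
time_s: 26.58
position: [0.3882, 0.0097, 0.096]
tcp_rot: [[0.997, 0.081, -0.002], [0.081, -0.997, 0.0], [-0.002, -0.001, -1.0]]
force: [-0.4, 0.4, -1.2]
opening: 0.253
grasp_force: 29.9
```

```bash
python3 -m handwheel '[[0,0,0.01,0,0,0.04],[0,0,0.0175,0,0,0.09],[0,0,0.0175,0,0,0.14],[0,0,0.0175,0,0,0.19],[0,0,0.0175,0,0,0.24],[0,0,0.0175,0,0,0.29],[0,0,0.0175,0,0,0.34],[0,0,0.0175,0,0,0.39]]' -; python3 -m handwheel '[[0,0,0,0,0,0.05],[0,0.01,0,0,0,0.10],[0,0.03,0,0,0,0.15],[0.002,0.05,0,0,0,0.20],[0.004,0.07,0,0,0,0.25],[0.006,0.09,0,0,0,0.30],[0.008,0.11,0,0,0,0.35],[0.01,0.13,0,0,0,0.40]]' -; python3 -m handwheel '[[0,0.03,0,0,0,0.04],[0,0.06,0,0,0,0.08],[0,0.09,0,0,0,0.12],[0,0.11,0,0,0,0.155],[0,0.12,0,0,0,0.155],[0,0.122,-0.02,0,0,0.155],[0,0.122,-0.04,0,0,0.155],[0,0.122,-0.06,0,0,0.155]]' -
python3 - <<'E'
from h import *
o=np.array([.7186,-.0166]);e=np.array([np.cos(np.radians(4.65)),np.sin(np.radians(4.65))])
p,D=cams.capture("top");P,r,c=cloud("top",D);u=(P[:,:2]-o)@e;v=(P[:,:2]-o)@[-e[1],e[0]]
k=(u>-.12)&(u<0)&(abs(v)<.014)&(P[:,2]>.130)&(P[:,2]<.16);print("knob",np.percentile(u[k],[0,50,100]))
p,D=cams.capture("scene");P,r,c=cloud("scene",D)
k=(P[:,1]>.32)&(P[:,1]<.47)&(P[:,0]>.3)&(P[:,0]<.42)&(P[:,2]>.05)&(P[:,2]<.11);q=P[k];print("shank",len(q),np.polyfit(q[:,1],q[:,2],1),np.median(q,0))
E
```

```text
time_s: 27.25
position: [0.3902, 0.0095, 0.1136]
tcp_rot: [[0.647, 0.762, 0.001], [0.762, -0.647, -0.0], [0.0, 0.0, -1.0]]
force: [0.2, -0.0, -2.2]
opening: 0.246
grasp_force: 29.9
time_s: 27.92
position: [0.4002, 0.1404, 0.1136]
tcp_rot: [[-0.096, 0.995, 0.0], [0.995, 0.096, 0.0], [-0.0, 0.0, -1.0]]
force: [0.6, 1.3, -1.5]
opening: 0.247
grasp_force: 29.9
time_s: 28.58
position: [0.4006, 0.2615, 0.0532]
tcp_rot: [[-0.389, 0.921, 0.002], [0.921, 0.389, 0.0], [-0.0, 0.001, -1.0]]
force: [0.1, -0.2, -1.6]
opening: 0.251
grasp_force: 29.9
knob [-0.09689714 -0.08934286 -0.08038403]
shank 180 [-0.00441516  0.07321869] [0.34495627 0.40213097 0.071728  ]
```

```bash
python3 -m handwheel '[[0,0,-0.01,0,0,0],[0,0,-0.02,0,0,0],[0,0,-0.03,0,0,0],[0,0,-0.036,0,0,0],[0,0,-0.040,0,0,0],[0,0,-0.043,0,0,0],[0,0,-0.045,0,0,0],[0,0,-0.046,0,0,0]]' -; python3 -m handwheel '[[0,0,-0.0005,0,0,0],[0,0,-0.001,0,0,0],[0,0,-0.0015,0,0,0],[0,0,-0.002,0,0,0],[0,0,-0.0025,0,0,0],[0,0,-0.003,0,0,0],[0,0,-0.003,0,0,0],[0,0,-0.003,0,0,0]]' -
```

```text
time_s: 29.35
position: [0.4004, 0.2617, 0.0074]
tcp_rot: [[-0.39, 0.921, 0.0], [0.921, 0.39, 0.0], [0.0, 0.0, -1.0]]
force: [0.3, 0.5, -1.4]
opening: 0.247
grasp_force: 29.9
time_s: 30.02
position: [0.4003, 0.2616, 0.0045]
tcp_rot: [[-0.39, 0.921, -0.0], [0.921, 0.39, -0.0], [0.0, -0.0, -1.0]]
force: [0.5, -0.4, -1.6]
opening: 0.25
grasp_force: 29.9
```

```bash
python3 -m handwheel '[[0,0,-0.0005,0,0,0],[0,0,-0.001,0,0,0],[0,0,-0.0014,0,0,0],[0,0,-0.0014,0,0,0],[0,0,-0.0014,0,0,0],[0,0,-0.0014,0,0,0],[0,0,-0.0014,0,0,0],[0,0,-0.0014,0,0,0]]' -
```

```text
time_s: 30.68
position: [0.4003, 0.2615, 0.0037]
tcp_rot: [[-0.391, 0.921, 0.0], [0.921, 0.391, -0.0], [-0.0, 0.0, -1.0]]
force: [-1.0, -2.1, 4.8]
opening: 0.25
grasp_force: 30.0
```

The rod is on the board (+5 N). I'll open the gripper and rise.

```bash
python3 -m handwheel '[[0,0,0,0,0,0],[0,0,0,0,0,0],[0,0,0,0,0,0],[0,0,0,0,0,0],[0,0,0,0,0,0],[0,0,0,0,0,0],[0,0,0,0,0,0],[0,0,0,0,0,0]]' 0.5; python3 -m handwheel '[[0,0,0,0,0,0],[0,0,0.01,0,0,0],[0,0,0.03,0,0,0],[0,0,0.06,0,0,0],[0,0,0.09,0,0,0],[0,0,0.12,0,0,0],[0,0,0.15,0,0,0],[0,0,0.16,0,0,0]]' -
python3 - <<'E'
from h import *
p,D=cams.capture("scene");P,r,c=cloud("scene",D);x,y,z=P.T;col=p[r,c].astype(int)
k=(x>.3)&(x<.5)&(y>.15)&(y<.34)&(col.max(1)<60)&(z>.026)&(z<.05)
print("handle",k.sum(),cv2.minAreaRect(P[k][:,:2].astype(np.float32)*1000),np.percentile(P[k][:,2],[5,50,95]))
for m in models.tip_of("rod_hook","scene")[:1]: print(m,dep("scene",m["position"],D))
o=np.array([.7186,-.0166]);e=np.array([np.cos(np.radians(4.65)),np.sin(np.radians(4.65))])
u=(P[:,:2]-o)@e;v=(P[:,:2]-o)@[-e[1],e[0]]
k=(u>-.12)&(u<0)&(abs(v)<.014)&(z>.130)&(z<.16);print("knob",np.percentile(u[k],[0,50,100]))
print(bot.read_state()["force"],bot.read_state()["opening"])
E
```

```text
time_s: 31.35
position: [0.4003, 0.2616, 0.0031]
tcp_rot: [[-0.39, 0.921, -0.0], [0.921, 0.39, -0.0], [0.0, -0.0, -1.0]]
force: [-0.6, -0.4, 0.2]
opening: 0.723
grasp_force: 0.0
time_s: 32.02
position: [0.4022, 0.2625, 0.1678]
tcp_rot: [[-0.391, 0.921, 0.007], [0.921, 0.391, 0.003], [-0.0, 0.008, -1.0]]
force: [1.1, -0.5, -0.1]
opening: 0.751
grasp_force: 0.0
handle 296 ((402.02227783203125, 261.9893493652344), (23.144033432006836, 95.78604888916016), 24.05060386657715) [0.02884301 0.03628796 0.04123128]
{'position': [458.1, 329.7], 'conf': 0.84} [0.34109084 0.44599339 0.02488379]
knob [-0.09470566 -0.08526508 -0.07752543]
[-0.33171602 -0.04787191  0.87990126] 0.7466256296256909
```

The rod lies flat, the hand is clear, and the bolt is drawn. Handing in.

```bash
python3 -c "
from rig import bot
print(bot.hand_in())"
```

```text
the job is handed in; nothing more can be done
None
```

I drew the bolt back until it came up firm against its stop, with the knob about 87 mm in front of the box's centre and the pull held at about 14 N. I laid the rod flat back on the draining board and handed the job in; it returned no verdict.

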